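# Draw the rolling pin out of its half-covered box and hold it over the pastry slab

### The job

The rolling pin lies in the wooden box, one end under the fixed half cover: take hold of it through the opening, raise its free end clear of the end wall and draw it out slantwise from under the cover without forcing it against the box. Then carry it to the marble slab and hold it level just above the middle of the slab, clear of it and in line with the slab's long side. Finish while still holding it there, and leave the mill, the mug and the tin undisturbed.

Things in the scene. Friction and masses are not known exactly. Their poses are not given: they have to be found in the camera images.
- rolling_pin: Loose beech rolling pin, 250 mm long, about 0.14 kg, no handles; round, 28 mm thick over the middle 160 mm, tapering to 16 mm at the ends. Origin at its centre; x along the pin, at the start toward the box's covered end. It rests on two low saddles, its axis 32 mm above the box's underside, its middle near the box's middle.
- covered_end (a point): Centre of the pin's end face that starts under the cover (pin x = +125 mm).
- open_end (a point): Centre of the pin's other end face, which starts under the opening (pin x = -125 mm).
- pin_box: Fixed dark wood box, outside 282 (x) x 152 (y), inside 270 x 140 mm. Origin: centre of underside; z up. Inner floor z = 7 mm. End walls and corners reach z = 76 mm; side walls only 45 mm from x = -111 to 43. Fixed paler cover, z = 76 to 82, over x > 45; open on top for x = -135 to 45. Pin axis along x at y = 0. Pin saddles at x = -75 and 75, 12 mm wide, 54 mm in y, top z = 18, curbs to 22.
- opening (a point): Centre of the box's opening, at box x = -45 mm, y = 0, z = 76 mm.
- slab_top (a point): Centre of the top face of the fixed white marble slab, 200 (x) x 270 (y, the long side) x 12 mm, flat on the worktop; z up.
- mill: Loose wooden mill, 49 mm across, 130 mm high. Origin: centre of its underside.
- spotted_mug: Loose white mug with blue spots, 92 x 127 (with handle) x 93 mm. Origin: its underside.
- food_tin: Loose green food tin, 75 mm across, 58 mm high. Origin: centre of its underside.
- slab: The fixed white marble slab itself, 200 (x) x 270 (y) x 12 mm; origin: centre of its underside.

How it is judged (in metres and radians):
On the way, in this order (a step that is already met when the one before it is completed fails the run):
1. the pin slants out through the opening: its free end above the box top while its other end is still under the cover (z of open_end in the frame of pin_box above 0.09 m and x of covered_end in the frame of pin_box above 0.045 m and z of covered_end in the frame of pin_box below 0.076 m), for 0.1 s.
2. the whole pin is out above the box top, held by the fingers and not touching the box (z of each of open_end, covered_end in the frame of pin_box above 0.095 m and contact force between rolling_pin and the fingers above 1 N and contact force between rolling_pin and pin_box below 0.1 N), for 0.2 s.
At the end, for the whole second after the job is handed in: The pin is held still in the fingers, touching neither slab nor box: its centre within 30 mm sideways of the slab's middle and 30 to 160 mm above the slab's top face, level within about 11 degrees and in line with the slab's long side within about 11 degrees (contact force between rolling_pin and the fingers above 1 N and horizontal distance between rolling_pin and slab_top below 0.03 m and z of rolling_pin in the frame of slab_top between 0.03 and 0.16 m and angle between rolling_pin's own x axis and vertical between 1.37 and 1.77 rad and angle between the x axis of rolling_pin and the y axis of slab_top, either way round below 0.2 rad and linear speed of rolling_pin below 0.03 m/s and contact force between rolling_pin and slab below 0.1 N and contact force between rolling_pin and pin_box below 0.1 N); the arm keeps its last pose, push and grip.
It fails at once if the wooden mill is shifted more than 20 mm or tipped (distance of mill from where it was at the start of the episode above 0.02 m or angle between mill's own z axis and vertical above 0.3 rad).
It fails at once if the spotted mug is shifted more than 20 mm or tipped (distance of spotted_mug from where it was at the start of the episode above 0.02 m or angle between spotted_mug's own z axis and vertical above 0.3 rad).
It fails at once if the food tin is shifted more than 20 mm or tipped (distance of food_tin from where it was at the start of the episode above 0.02 m or angle between food_tin's own z axis and vertical above 0.3 rad).
It fails at once if the pin is forced against the box with more than 50 N (contact force between rolling_pin and pin_box above 50 N).
It also fails if it takes over 42 s, if anything falls off the work surface, if the arm or the gripper's body presses on something with over 40 N, if the wrist force passes 120 N, or if a joint passes its speed limit or range.

### The arm

A 6-joint arm with a two-finger parallel gripper is mounted at the origin on a cart in front of the work surface, level with it; the furniture and walls round the work are solid. World frame = base frame: x ahead of the robot, y to its left, z up, the work surface at z = 0. Lengths are in mm, angles in degrees, forces in N, time in s.
With the tool pointing down it reaches from about 275 to 1000 mm from the base axis. Payload 8.4 kg.
Tool frame: the origin (TCP) lies between the finger pads; the fingertips stand 25 mm ahead of it and the grasp point (between the pads) lies 6 mm ahead of it (arm.tip_extent is the distance from the TCP to the fingertips, in mm); z points along the fingers, y is the line along which they close (so a half turn about z gives the same grasp; the last joint's range is limited). The gripper opens to 85 mm and grips with 20 to 120 N. Pads are 22 mm wide; open, the fingers measure 114 mm over their backs; the gripper's body (76 mm by 85 mm) begins 54 mm behind the grasp point. The pads swing forward as they close: fully open they stand 13 mm farther back than shut.
Start: joints at [-73.934, 20.225, 93.587, -0, 66.188, -0.138], TCP at [174.402, -600.177, 256.281] pointing down, gripper open.
Joint ranges: [-150.9, 150.9], [-52.94, 120.26], [3.33, 152.33], [-74.26, 254.26], [0, 154.13], [-172.89, 172.89]. Speed limits (degrees/s): [127.2, 127.2, 159.86, 180, 180, 180].

### API

Orientations are given as [roll, pitch, yaw] about the fixed x, y, z axes, in that order (R = Rz(yaw) Ry(pitch) Rx(roll)).
In Python, from workcell import arm, imaging gives the robot as it stands.
- The arm moves only by the shell command python3 -m pendant 'ROWS' [OPENING] [FORCE]. ROWS is JSON, a list that holds one entry, the list of rows, each a list of 6 numbers: the shift along the tool's x, y, z in cm, then the turn, a rotation vector about the tool's x, y, z in units of 5 degrees (1.0 is 5 degrees). In form: [[[dx, dy, dz, rx, ry, rz], ...]]. A call has exactly 10 rows; each row is the pose to reach, as a shift and turn from the pose commanded when the call began, along the tool's axes at that moment; what a row does not reach only later rows make up. A row lasts 1/12 s, in which the tool goes at most 41.7 mm and 7.16 degrees, less where a joint would pass 70% of its speed; a pose out of reach is approached as far as the arm can. A call with a gripper value outside its range is refused whole. OPENING is the opening, from 0 (shut) to 1 (fully open), set as the call begins (- or left out, the last holds). The fingers move at their own pace and stop on an object; FORCE is the grip in N (left out, the last holds). Time passes only in rows, so rows that repeat a pose let the fingers close, or fill a call up. It gives the time, the measured TCP pose, the force, the opening and the grip force at its end, in the units of the state.
- arm.get_state(): the state, without advancing time (a new reading comes with each control period).
- imaging.snapshot(name): name is "side" or "top" or "wrist"; returns a dict with "pixels" (384x512x3 uint8, red, green, blue), "fx", "fy", "cx", "cy" (pixels), "k1" (the pictures are not rectified: a ray, as slopes to the right and down, at radius r is drawn at 1 + k1 r^2 times it, then the intrinsics apply), "rvec" (rotation vector, rad) and "tvec" (3), from world to camera coordinates, as OpenCV has them; the wrist camera has in their place "tool_from_camera" (4x4, takes a point from camera to tool coordinates, whose origin is the TCP and whose axes are the flange's). Camera axes: x right, y down, z forward; pixel columns grow to the right and rows downward; lengths in mm; the calibration is good to about 2 mm. A picture is of the moment at which its call begins: read the wrist's pose just before it. There is no depth.
- arm.finish_job(): hands the job in; it is judged then, once.
The state is a dict: "clock": time; "q": joint angles; "qvel": joint speeds; "effort": joint torques, N m; "tool_pos": TCP position; "eef_rot": TCP orientation; "contact_force": force on the tool from outside, world axes, zero at the start; "moment": the same for the moment, N m; "grip_width": opening from 0.0 (shut) to 1.0 (fully open); "grip_force": force on a finger pad.
Only numpy, scipy, OpenCV 4.12 (cv2) and the standard library are available. Lean on these libraries where they do the work, as an engineer would, in place of code of your own. Each camera call takes 0.05 s, during which the arm holds its last target. There are 200 camera calls.

## Working session

There is one attempt and no reset: what is moved stays moved. The work goes in short steps, Python scripts to look and compute and a shell command to move; the robot and the scene stay as the last step left them, time stands still between calls to the robot, and variables do not carry over. Pictures are saved under pics/ and viewed, at most 10 in all, crops included, and the job is handed in when it is done.

```bash
mkdir -p pics; python3 - <<'E'
from workcell import arm, imaging
import cv2,numpy as np
s=arm.get_state();print(s['tool_pos'],s['eef_rot'],s['clock'],s['grip_width'])
for n in("top","side"):
    d=imaging.snapshot(n);cv2.imwrite(f"pics/{n}0.png",d["pixels"][:,:,::-1])
    print(n,{k:np.round(v,4).tolist() for k,v in d.items() if k!="pixels"})
E
```

```text
[ 174.25244541 -599.72452986  255.54351788] [-1.79917345e+02  1.56601463e-03  1.62029342e+01] 0.0 0.9978506890772609
top {'fx': 451.435, 'fy': 451.435, 'cx': 256.7175, 'cy': 195.3256, 'k1': -0.0649, 'rvec': [2.142, -2.1837, 0.1547], 'tvec': [63.5893, 558.415, 1231.0549]}
side {'fx': 363.5908, 'fy': 363.5908, 'cx': 257.7827, 'cy': 188.9427, 'k1': -0.0372, 'rvec': [0.0446, -2.7881, 1.4113], 'tvec': [585.1863, 64.4842, 938.933]}
```

View pics/top0.png

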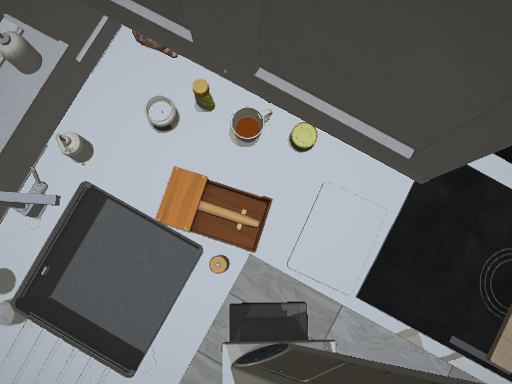

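View pics/side0.png

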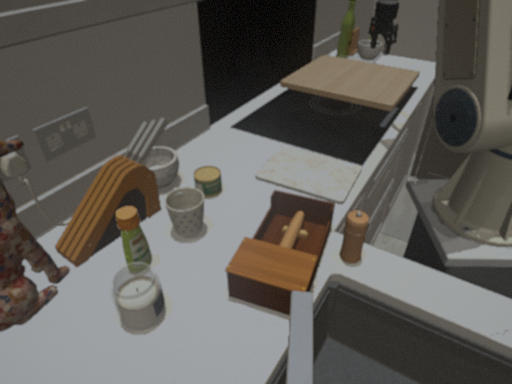

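The top view shows the box with its cover at about (182,198) and the opening at about (237,215). The pin's free end is near (258,223), the mill at (219,264), the slab centre near (337,238), the mug at (247,124) and the tin at (304,136).

```bash
cat > h.py <<'E'
import cv2,numpy as np
from workcell import arm, imaging
from scipy.spatial.transform import Rotation as Ro
def und(d,uv):
    K=np.array([[d['fx'],0,d['cx']],[0,d['fy'],d['cy']],[0,0,1.]])
    return cv2.undistortPoints(np.array(uv,float).reshape(-1,1,2),K,np.array([d['k1'],0,0,0.])).reshape(-1,2)
def cam(d,st=None):  # camera origin and rotation cam->world
    if 'rvec' in d:
        R=cv2.Rodrigues(np.array(d['rvec'],float))[0]; return -R.T@np.ravel(d['tvec']),R.T
    T=np.array(d['tool_from_camera']);Rt=Ro.from_euler('xyz',st['eef_rot'],degrees=True).as_matrix()
    return Rt@T[:3,3]+st['tool_pos'],Rt@T[:3,:3]
def plane(d,uv,z,st=None):
    o,R=cam(d,st);n=und(d,uv);r=np.c_[n,np.ones(len(n))]@R.T
    return o+r*((z-o[2])/r[:,2])[:,None]
E
python3 - <<'E'
from h import *
d=imaging.snapshot("top");im=d["pixels"];hsv=cv2.cvtColor(im,cv2.COLOR_RGB2HSV)
m=((hsv[:,:,1]>90)&(hsv[:,:,0]<25)).astype(np.uint8)
m[:150]=0;m[:,:140]=0;m[:,290:]=0;m=cv2.morphologyEx(m,cv2.MORPH_CLOSE,np.ones((7,7)))
for c in cv2.findContours(m,0,2)[0]:
    if cv2.contourArea(c)>80:
        r=cv2.minAreaRect(c);b=cv2.boxPoints(r);print('obj',cv2.contourArea(c),b.round(1).tolist());print(plane(d,b,79).round(1).tolist())
        print(plane(d,[r[0]],130)[0].round())
# pin: pale orange
p=((hsv[:,:,1]>60)&(hsv[:,:,0]<30)&(hsv[:,:,2]>160)).astype(np.uint8);p[:150]=0;p[:,:200]=0;p[:,275:]=0;p[252:]=0
for c in cv2.findContours(p,0,2)[0]:
    if cv2.contourArea(c)>60:
        r=cv2.minAreaRect(c);print('pin',r,plane(d,cv2.boxPoints(r),32).round(1).tolist())
e=cv2.Canny(im,20,50);e[:160]=0;e[310:]=0;e[:,:284]=0;e[:,392:]=0
k=und(d,[[0,0]])
ys,xs=np.nonzero(e);print(len(xs))
sl=[[324,182],[387,208],[354,296],[288,265]];print('slab',plane(d,sl,12).round().tolist())
print('mug tin mill',plane(d,[[247,124]],93).round(),plane(d,[[303.5,136]],58).round(),plane(d,[[219,264]],130).round())
v=np.zeros((600,800,3),np.uint8);v=cv2.resize(im[150:310,140:400],None,fx=3,fy=3,interpolation=2)[:,:,::-1]
cv2.imwrite("pics/c1.png",v)
E
```

```text
obj 230.0 [[210.0, 256.0], [228.0, 256.0], [228.0, 272.0], [210.0, 272.0]]
[[393.4, 181.2, 79.0], [392.5, 133.3, 79.0], [350.3, 133.9, 79.0], [351.2, 181.6, 79.0]]
[373. 154. 130.]
obj 5617.5 [[155.0, 220.10000610351562], [172.5, 165.5], [272.20001220703125, 197.39999389648438], [254.6999969482422, 252.0]]
[[491.9, 328.4, 79.0], [640.3, 281.9, 79.0], [547.6, 11.8, 79.0], [401.7, 62.0, 79.0]]
[515. 166. 130.]
pin ((228.4190673828125, 214.23272705078125), (61.063777923583984, 7.884495258331299), 19.179006576538086) [[527.4, 217.1, 32.0], [548.2, 209.7, 32.0], [488.9, 49.1, 32.0], [468.2, 56.7, 32.0]]
pin ((203.0, 185.5), (21.0, 6.0), 90.0) [[620.8, 211.9, 32.0], [620.5, 194.9, 32.0], [560.6, 195.3, 32.0], [561.0, 212.1, 32.0]]
1314
slab [[598.0, -142.0, 12.0], [519.0, -321.0, 12.0], [273.0, -214.0, 12.0], [364.0, -31.0, 12.0]]
mug tin mill [[749.  76.  93.]] [[722. -82.  58.]] [[373. 154. 130.]]
```

View pics/c1.png

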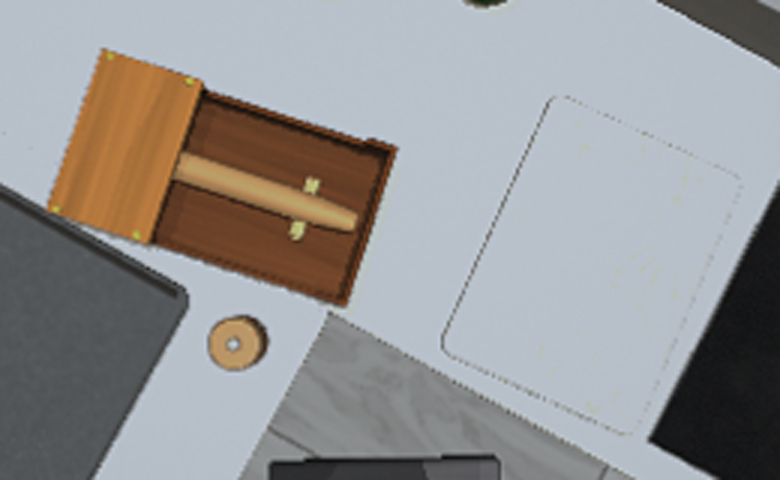

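The crop confirms the layout. The box is centred at about (520,171) mm with yaw 71°, and the pin is aligned with it. The slab centre is near (438,-177), with its long axis at about 155°. I'll start the approach now.

```bash
cat >> h.py <<'E'
def rel(p,rpy):
    s=arm.get_state();R0=Ro.from_euler('xyz',s['eef_rot'],degrees=True)
    R=Ro.from_euler('xyz',rpy,degrees=True) if not isinstance(rpy,Ro) else rpy
    print('rel',(R0.inv().apply(np.array(p)-s['tool_pos'])/10).round(2),(np.degrees((R0.inv()*R).as_rotvec())/5).round(2))
E
python3 -m pendant '[[[1,-1.2,0,0,0,-0.2],[3.5,-4,0.3,0,0,-0.7],[6,-7,0.5,0,0,-1.2],[8.5,-10,0.8,0,0,-1.8],[11,-13,1,0,0,-2.3],[13.5,-16,1,0,0,-2.9],[16,-19,1,0,0,-3.4],[18.5,-22,1,0,0,-3.9],[21,-25,1,0,0,-4.4],[23.6,-27.5,1,0,0,-4.9]]]' 1 80
python3 -c "
from h import *
rel([507,133,200],[180,0,70.8])"
```

```text
clock: 0.98
tool_pos: [324.0, -268.0, 246.2]
eef_rot: [-180.0, 0.0, 40.8]
contact_force: [0.7, -0.8, -0.5]
grip_width: 0.998
grip_force: 0.0
rel [ 40.05 -18.39   4.63] [-0.01 -0.   -6.  ]
```

```bash

python3 -m pendant '[[[3,-1.4,0.3,0,0,-0.5],[6.5,-3,0.7,0,0,-1],[10,-4.6,1.1,0,0,-1.5],[13.5,-6.2,1.5,0,0,-2],[17,-7.8,1.9,0,0,-2.5],[20.5,-9.4,2.3,0,0,-3],[24,-11,2.7,0,0,-3.5],[27.5,-12.6,3.1,0,0,-4],[30.5,-14,3.5,0,0,-4.5],[33,-15.2,3.9,0,0,-5]]]'
python3 -c "
from h import *
rel([507,133,200],[180,0,70.8])"
```

```text
clock: 1.82
tool_pos: [476.0, 62.7, 207.1]
eef_rot: [180.0, -0.0, 65.9]
contact_force: [0.3, -0.0, 0.0]
grip_width: 1.002
grip_force: 0.0
rel [ 7.69 -0.05  0.71] [ 0.   -0.   -0.98]
```

```bash

python3 -m pendant '[[[2,0,0.2,0,0,-0.2],[4,0,0.5,0,0,-0.5],[6,0,0.7,0,0,-0.8],[7.2,-0.1,0.7,0,0,-1],[7.7,-0.1,0.7,0,0,-1],[7.7,-0.1,0.7,0,0,-1],[7.7,-0.1,0.7,0,0,-1],[7.7,-0.1,0.7,0,0,-1],[7.7,-0.1,0.7,0,0,-1],[7.7,-0.1,0.7,0,0,-1]]]'
python3 - <<'E'
from h import *
st=arm.get_state();d=imaging.snapshot("wrist");im=d["pixels"];hsv=cv2.cvtColor(im,cv2.COLOR_RGB2HSV)
cv2.imwrite("pics/w1.png",im[:,:,::-1])
m=((hsv[:,:,1]>60)&(hsv[:,:,0]<30)&(hsv[:,:,2]>150)).astype(np.uint8)
for c in cv2.findContours(m,0,2)[0]:
    if cv2.contourArea(c)>400:
        r=cv2.minAreaRect(c);b=cv2.boxPoints(r);print(cv2.contourArea(c),b.round().tolist(),plane(d,b,35,st).round().tolist())
E
```

```text
clock: 2.65
tool_pos: [505.9, 130.1, 200.5]
eef_rot: [180.0, 0.0, 70.6]
contact_force: [-0.1, -0.3, 0.1]
grip_width: 0.995
grip_force: 0.0
2411.0 [[28.0, 202.0], [86.0, 202.0], [86.0, 258.0], [28.0, 258.0]] [[300.0, 179.0, 35.0], [354.0, 160.0, 35.0], [327.0, 110.0, 35.0], [269.0, 129.0, 35.0]]
19477.0 [[138.0, 0.0], [375.0, 0.0], [375.0, 265.0], [138.0, 265.0]] [[467.0, 295.0, 35.0], [639.0, 235.0, 35.0], [583.0, 14.0, 35.0], [372.0, 88.0, 35.0]]
```

View pics/w1.png

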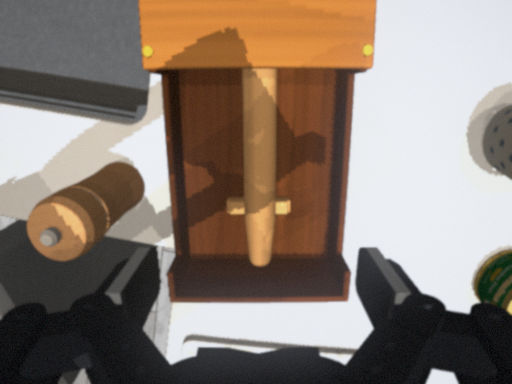

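The wrist view shows the pin running from its free end near (260,262) up to the cover edge near (260,70). The box walls are at columns 170 and 350, and the pin sits between the two fingers.

```bash
python3 - <<'E'
from h import *
st=arm.get_state();d=imaging.snapshot("wrist")
P=plane(d,[[259.5,264],[260,75],[260.5,100],[227,207],[291,207]],32,st);print(P.round(1).tolist())
v=P[1]-P[0];print(np.degrees(np.arctan2(v[1],v[0])))
print('cover edge',plane(d,[[140,68],[376,68]],82,st).round(1).tolist(),'end wall out',plane(d,[[171,301],[348,299]],76,st).round(1).tolist())
rel([507,133,41],[180,0,70.8])
E
```

```text
[[480.6, 50.1, 32.0], [536.6, 209.6, 32.0], [530.5, 190.8, 32.0], [472.0, 113.3, 32.0], [525.8, 94.5, 32.0]]
70.65865057538075
cover edge [[461.8, 239.3, 82.0], [610.4, 187.3, 82.0]] end wall out [[406.9, 64.1, 76.0], [547.1, 17.1, 76.0]]
rel [ 0.28 -0.   15.94] [ 0.   -0.   -0.03]
```

```bash

python3 -m pendant '[[[0.2,0.1,1.5,0,0,0],[0.4,0.1,3.5,0,0,0],[0.4,0.1,5.5,0,0,0],[0.4,0.1,7.5,0,0,0],[0.4,0.1,9.5,0,0,0],[0.4,0.1,11.5,0,0,0],[0.4,0.1,13,0,0,0],[0.4,0.1,14.5,0,0,0],[0.4,0.1,15.4,0,0,0],[0.4,0.1,15.8,0,0,0]]]'
python3 -m pendant '[[[0,0,0,0,0,0],[0,0,0,0,0,0],[0,0,0,0,0,0],[0,0,0,0,0,0],[0,0,0,0,0,0],[0,0,0,0,0,0],[0,0,0,0,0,0],[0,0,0,0,0,0],[0,0,0,0,0,0],[0,0,0,0,0,0]]]' 0 80
```

```text
clock: 3.58
tool_pos: [507.7, 133.9, 41.1]
eef_rot: [-179.9, 0.1, 70.7]
contact_force: [-1.2, -0.7, -0.1]
grip_width: 1.0
grip_force: 0.0
clock: 4.42
tool_pos: [508.7, 134.4, 43.2]
eef_rot: [180.0, -0.0, 70.7]
contact_force: [-1.9, 0.2, 7.3]
grip_width: 0.293
grip_force: 78.1
```

```bash

python3 -m pendant '[[[0,0,-0.3,0,0,0],[0,0,-0.6,0,0,0],[0,0,-0.9,0,-0.3,0],[0,0,-1.2,0,-0.7,0],[-0.1,0,-1.5,0,-1,0],[-0.1,0,-1.8,0,-1.3,0],[-0.1,0,-2.1,0,-1.6,0],[-0.1,0,-2.4,0,-1.8,0],[-0.1,0,-2.6,0,-2,0],[-0.1,0,-2.6,0,-2,0]]]'
python3 - <<'E'
from h import *
d=imaging.snapshot("side");cv2.imwrite("pics/s1.png",cv2.resize(d["pixels"][100:340,180:420,::-1],None,fx=2.4,fy=2.4))
E
```

```text
clock: 5.25
tool_pos: [508.5, 133.7, 68.7]
eef_rot: [180.0, 10.0, 70.7]
contact_force: [-0.1, -0.7, -1.5]
grip_width: 0.299
grip_force: 78.7
```

View pics/s1.png

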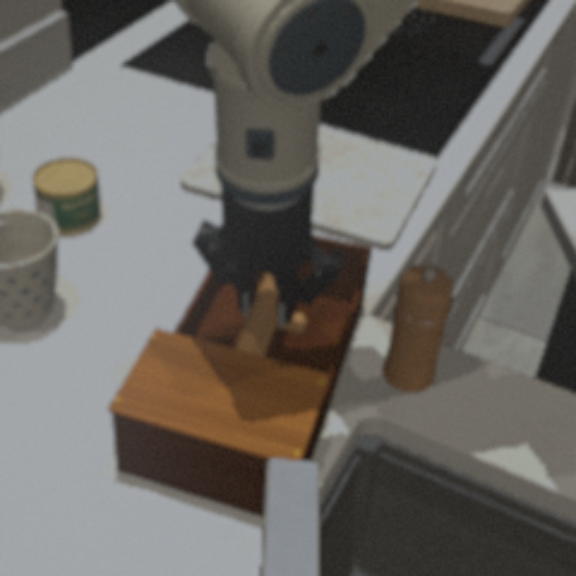

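The free end is rising in the fingers, at about (265,280) in the crop, and the contact force is only the pin's weight. I'll continue to 20°.

```bash

python3 -m pendant '[[[0,0,-0.3,0,-0.3,0],[-0.1,0,-0.55,0,-0.5,0],[-0.1,0,-0.8,0,-0.75,0],[-0.1,0,-1.05,0,-1,0],[-0.1,0,-1.3,0,-1.2,0],[-0.1,0,-1.55,0,-1.4,0],[0,0,-1.8,0,-1.6,0],[0,0,-2.1,0,-1.8,0],[0,0,-2.3,0,-2,0],[0,0,-2.3,0,-2,0]]]'
python3 -m pendant '[[[0,0,0,0,0,0],[0,0,0,0,0,0],[0,0,0,0,0,0],[-0.5,0,0,0,0,0],[-1,0,0,0,0,0],[-1.7,0,0,0,0,0],[-2.4,0,0,0,0,0],[-3.1,0,0,0,0,0],[-3.6,0,0,0,0,0],[-4,0,0,0,0,0]]]'
```

```text
clock: 6.13
tool_pos: [509.7, 137.6, 91.2]
eef_rot: [180.0, 20.1, 70.7]
contact_force: [1.7, -0.8, -1.6]
grip_width: 0.3
grip_force: 78.7
clock: 6.97
tool_pos: [496.7, 100.8, 105.0]
eef_rot: [180.0, 20.0, 70.7]
contact_force: [-0.5, 0.0, -1.1]
grip_width: 0.297
grip_force: 78.7
```

```bash

python3 -m pendant '[[[-0.6,0,0,0,0,0],[-1.4,0,0,0,0,0],[-2.3,0,0,0,0,0],[-3.3,0,0,0,0,0],[-4.3,0,0,0,0,0],[-5.3,0,0,0,0,0],[-6.3,0,0,0,0,0],[-7.2,0,0,0,0,0],[-7.8,0,0,0,0,0],[-8,0,0,0,0,0]]]'
python3 -m pendant '[[[-0.4,0,-1,0,0,0],[-0.8,0,-2.2,0,0,0],[-1.4,0,-3.8,0,0,0],[-2,0,-5.5,0,0,0],[-2.5,0,-7,0,0,0],[-2.9,0,-8,0,0,0],[-3.1,0,-8.5,0,0,0],[-3.1,0,-8.5,0,0,0],[-3.1,0,-8.5,0,0,0],[-3.1,0,-8.5,0,0,0]]]'
python3 - <<'E'
from h import *
d=imaging.snapshot("side");cv2.imwrite("pics/s2.png",cv2.resize(d["pixels"][60:340,180:460,::-1],None,fx=2,fy=2))
u=[[184.3+140-184.3+0,0]]
d=imaging.snapshot("top")
# slab corners from crop (3x, offset 140,150)
c=np.array([[553,93],[441,352],[632,437],[743,180]])/3+[140,150]
P=plane(d,c,12);print(P.round(),P.mean(0))
for a,b in((0,1),(3,2)):v=P[a]-P[b];print(np.linalg.norm(v),np.degrees(np.arctan2(v[1],v[0])))
for a,b in((0,3),(1,2)):v=P[a]-P[b];print(np.linalg.norm(v),np.degrees(np.arctan2(v[1],v[0])))
E
```

```text
clock: 7.8
tool_pos: [471.8, 29.7, 132.4]
eef_rot: [180.0, 20.0, 70.7]
contact_force: [0.0, -0.2, -1.8]
grip_width: 0.298
grip_force: 78.7
clock: 8.63
tool_pos: [471.6, 30.5, 221.7]
eef_rot: [-179.9, 20.0, 70.7]
contact_force: [-0.2, -0.3, -1.6]
grip_width: 0.299
grip_force: 78.7
[[ 600. -143.   12.]
 [ 357.  -28.   12.]
 [ 274. -205.   12.]
 [ 513. -323.   12.]] [ 436.24982896 -174.87752793   12.        ]
268.9505539306922 -25.21737976965937
266.3114908703522 -26.244093754758254
199.92443780055157 64.07992443485824
195.1376138122269 64.8501336330097
```

View pics/s2.png

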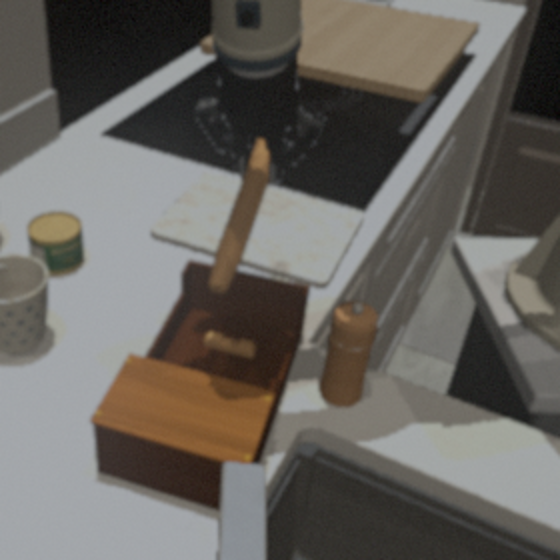

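The pin is out and clear of the box, with its lower end near (220,285) above the end wall. Next I'll level it, turn it and carry it to the slab, centred at about (437,-176) with its long axis at 154.5°.

```bash

python3 -c "
from h import *
rel([471,-60,215],[180,0,105])"
```

```text
rel [-7.82  2.93  3.55] [-1.21  3.88 -6.79]
```

```bash

python3 -m pendant '[[[-0.4,0.1,0.2,-0.06,0.2,-0.34],[-1.2,0.4,0.5,-0.18,0.6,-1],[-2,0.7,0.9,-0.3,1,-1.7],[-3,1.1,1.3,-0.45,1.5,-2.6],[-4,1.5,1.8,-0.6,2,-3.5],[-5,1.9,2.3,-0.78,2.5,-4.4],[-6,2.2,2.7,-0.93,3,-5.2],[-6.9,2.6,3.1,-1.07,3.4,-6],[-7.6,2.8,3.4,-1.17,3.8,-6.6],[-7.8,2.9,3.55,-1.21,3.88,-6.8]]]'
python3 -c "
from h import *
rel([470,-192,150],[180,0,154.5])"
```

```text
clock: 9.57
tool_pos: [470.8, -61.1, 215.3]
eef_rot: [180.0, -0.1, 105.2]
contact_force: [0.6, -0.9, -1.3]
grip_width: 0.299
grip_force: 78.7
rel [-12.63  -3.5    6.51] [ 0.02 -0.01 -9.87]
```

```bash

python3 -m pendant '[[[-0.5,-0.1,0.2,0,0,-0.4],[-1.7,-0.5,0.8,0,0,-1.3],[-3.2,-0.9,1.6,0,0,-2.5],[-4.7,-1.3,2.4,0,0,-3.7],[-6.3,-1.8,3.2,0,0,-4.9],[-7.9,-2.2,4,0,0,-6.2],[-9.5,-2.6,4.9,0,0,-7.4],[-11,-3,5.7,0,0,-8.6],[-12.1,-3.3,6.3,0,0,-9.5],[-12.6,-3.5,6.5,0,0,-9.9]]]'
python3 -m pendant '[[[0,0,0.3,0,0,0],[0,0,0.8,0,0,0],[0,0,1.5,0,0,0],[0,0,2.2,0,0,0],[0,0,2.8,0,0,0],[0,0,3.2,0,0,0],[0,0,3.5,0,0,0],[0,0,3.5,0,0,0],[0,0,3.5,0,0,0],[0,0,3.5,0,0,0]]]'
python3 - <<'E'
from h import *
for n in("side","top"):
    d=imaging.snapshot(n);im=d["pixels"]
    im=im[60:260,200:440] if n=="side" else im[150:310,240:432]
    cv2.imwrite(f"pics/{n}3.png",cv2.resize(im[:,:,::-1],None,fx=3 if n=="top" else 2.5,fy=3 if n=="top" else 2.5))
s=arm.get_state();print(s['tool_pos'],s['eef_rot'])
E
```

```text
clock: 10.4
tool_pos: [469.5, -191.5, 149.2]
eef_rot: [-180.0, -0.1, 154.8]
contact_force: [-0.4, 0.6, -1.8]
grip_width: 0.299
grip_force: 78.7
clock: 11.23
tool_pos: [470.5, -190.5, 116.0]
eef_rot: [180.0, 0.1, 154.6]
contact_force: [-0.2, -0.1, -1.6]
grip_width: 0.306
grip_force: 78.8
[ 470.47459189 -190.49218087  116.05733572] [1.79971860e+02 8.08081074e-02 1.54566134e+02]
```

View pics/side3.png

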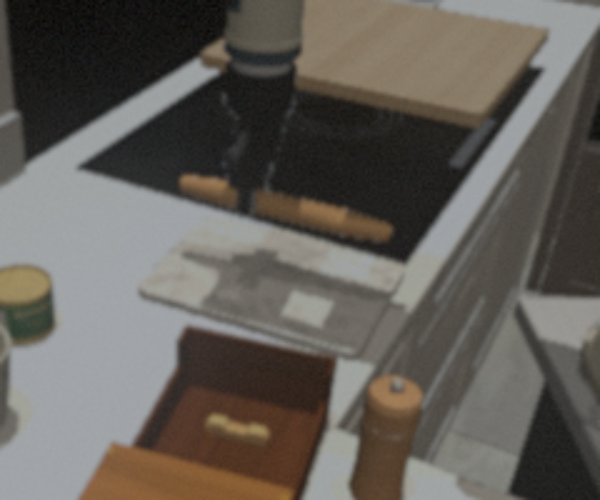

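View pics/top3.png

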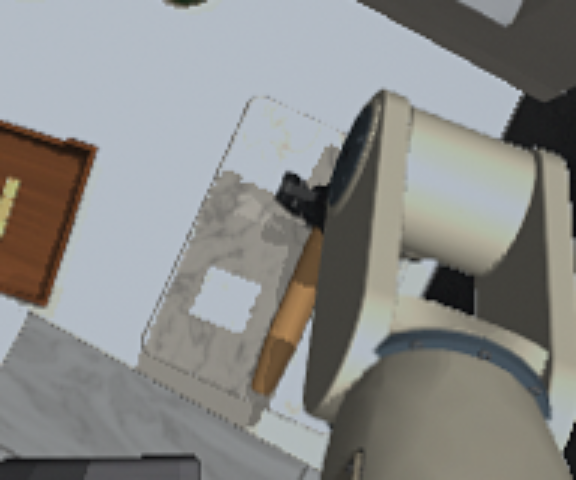

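The pin hangs level over the slab. In the side crop its ends are near (182,183) and (392,232), and in the top crop its near end is at (262,392). I'll check its position by casting rays.

```bash
python3 - <<'E'
from h import *
t=imaging.snapshot("top");s=imaging.snapshot("side")
print(plane(t,[[327.3,280.5]],105).round(1))
P=plane(s,[[272.8,133.2],[356.8,152.8]],105);print(P.round(1),P.mean(0))
v=P[0]-P[1];print(np.linalg.norm(v),np.degrees(np.arctan2(v[1],v[0])))
E
```

```text
[[ 323.9 -125.1  105. ]]
[[ 548.3 -228.1  105. ]
 [ 320.4 -121.9  105. ]] [ 434.3826447  -175.02636755  105.        ]
251.42040215885802 -24.975658292693776
```

Both views agree: the pin's centre is within about 3 mm of the slab's middle, and it is aligned and still. I'm handing in the job.

```bash
python3 -c "
from workcell import arm
print(arm.finish_job())"
```

```text
the job is handed in; nothing more can be done
None
```

I drew the rolling pin out slantwise and handed the job in at about 11 s of the 42 s allowed, with the pin held level about 93 mm above the slab. It was centred within about 3 mm and in line with the long side, and the pendant showed only light forces at the end of each move; no verdict came back.

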